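# Feed the bush through the chute flap

### The job

Push the steel bush (the thick ring with the bore) along its lane with closed fingertips, through the hanging flap, until it slides down into the catch tray behind; then draw the fingers back out so that the flap falls shut. Only push it: do not pick the bush up. Leave the flat disc in the other lane, that lane's flap, the brass bush and the V-block alone.

Things in the scene. Friction and masses are not known exactly. Their poses are not given: they have to be found in the camera images.
- chute: Fixed grey feed chute, 135 mm wide, 256 mm long, with two lanes side by side. Origin on the worktop under the flaps' hinge line, midway between the lanes (centred at y = +-32.5 mm). x points along the lanes in the feed direction, y left, z up. The level feed bed is 75 mm above the worktop, from x = -120 mm to its end (sill) at x = +10 mm; a part drops once its centre is about 10 mm past the sill.
- tray (a point): Middle of the floor of the catch tray, shared by both lanes: x = 57 to 131 mm in the chute's frame, full width, floor 12 mm above the worktop, walls 77 mm high. A 50 degree ramp leads from the sill down into it.
- mouth_left (a point): Point on the bed in the middle of the left (+y) lane, under its flap's hinge line. Each lane is 60 mm wide and open above (no lintel); its walls are 5 mm thick and stand 30 mm above the bed, and 47 mm above it within 10 mm of the hinge line.
- plate_left (a point): Centre of the left flap's plate, 30 mm below its hinge when shut. The plate is 56 mm wide and spans 3 to 22 mm above the bed when shut; above it, between two side arms, is an open notch 48 mm wide through which upright closed fingers can pass up to about 15 mm beyond the hinge line.
- flap_left (a joint): Angle of the left (+y) lane's flap: 0 hangs shut, positive swings away from the robot and up, stop at 1.35 rad. Thin U-shaped steel flap, 50 g, hung from two stub pins in the lane walls, 42 mm above the bed, with no axle between them. Its own weight shuts it, damped, within about a second.
- mouth_right (a point): Point on the bed in the middle of the right (-y) lane, under its flap's hinge line. Each lane is 60 mm wide and open above (no lintel); its walls are 5 mm thick and stand 30 mm above the bed, and 47 mm above it within 10 mm of the hinge line.
- plate_right (a point): Centre of the right flap's plate, 30 mm below its hinge when shut. The plate is 56 mm wide and spans 3 to 22 mm above the bed when shut; above it, between two side arms, is an open notch 48 mm wide through which upright closed fingers can pass up to about 15 mm beyond the hinge line.
- flap_right (a joint): Angle of the right (-y) lane's flap: 0 hangs shut, positive swings away from the robot and up, stop at 1.35 rad. Thin U-shaped steel flap, 50 g, hung from two stub pins in the lane walls, 42 mm above the bed, with no axle between them. Its own weight shuts it, damped, within about a second.
- bush_center (a point): Centre (half-way up) of the steel bush to be fed: plain grey ring standing on its flat face, 36 mm diameter, 18 mm high, through bore, 100 g, loose on the bed in one of the lanes, in front of the flap.
- disc_center (a point): Centre of the flat solid grey disc in the other lane: 40 mm diameter, 9 mm high, no bore, loose. Stays where it is.
- brass_bush: Loose brass bush 30 mm diameter, 26 mm high, standing on the worktop left of the chute; origin at the centre of its underside. Bystander.
- vee: Loose hardened steel V-block 36 x 44 x 32 mm on the worktop right of the chute; origin at the centre of its underside. Bystander.

How it is judged:
By the outcome, as a careful person would: the job done as asked, in the order asked, and still so for the second after the job is handed in, with the robot touching nothing.
It also fails if it takes over 35 s, if anything falls off the work surface, if the arm or the gripper's body presses on something with over 40 N, if the wrist force passes 120 N, or if a joint passes its speed limit or range.

### The arm

A 6-joint arm with a two-finger parallel gripper is mounted at the origin on a cart in front of the work surface, level with it; the furniture and walls round the work are solid. World frame = base frame: x ahead of the robot, y to its left, z up, the work surface at z = 0. Lengths are in m, angles in rad, forces in N, time in s.
With the tool pointing down it reaches from about 0.25 to 0.775 m from the base axis. Payload 4 kg.
Tool frame: the origin (TCP) lies midway between the tips of the shut fingers; the grasp point (between the pads) lies 19 mm behind it; z points along the fingers, y is the direction in which the jaws open and shut (so a half turn about z gives the same grasp; the last joint's range is limited). The gripper opens to 94 mm and grips with 3 to 60 N. Pads are 16 mm wide; open, the fingers measure 119 mm over their backs; the gripper's body (75 mm by 177 mm) begins 78 mm behind the grasp point.
Start: joints at [-1.377, 0.087, 1.371, -0, 1.684, -0.103], TCP at [0.161, -0.526, 0.206] pointing down, gripper open.
Joint ranges: [-3.1, 3.1], [-0.76, 2.03], [0.27, 2.55], [-1.08, 4.22], [0.17, 2.65], [-2.57, 2.57]. Speed limits (rad/s): [2.79, 2.79, 3.14, 3.14, 3.14, 3.14].

### API

Orientations are given as [roll, pitch, yaw] about the fixed x, y, z axes, in that order (R = Rz(yaw) Ry(pitch) Rx(roll)).
In Python, from bench import get_obs, snapshot, ticket gives the robot as it stands.
- The arm moves only by the shell command python3 -m creep 'ROWS' [OPENING]. ROWS is JSON, a list that holds one entry, the list of rows, each a list of 4 numbers: the shift along the tool's x, y, z in mm, then the turn about the tool's z in degrees. A call has 1 to 8 rows; each row shifts and turns the commanded pose from where the row before left it, along the tool's axes as they then stand; what a row does not reach is not made up. A row lasts 1/8 s, in which the tool goes at most 62.5 mm and 10.7 degrees, less where a joint would pass 70% of its speed; a pose out of reach is approached as far as the arm can. A call with a gripper value outside its range is refused whole. OPENING is the opening, from 0 (shut) to 1 (fully open), set as the call begins (- or left out, the last holds). The fingers move at their own pace and stop on an object; the grip force is fixed at half the most. Time passes only in rows, so rows that do not move let the fingers close. It gives the time, the measured TCP pose, the force and the opening at its end, in the units of the state.
- get_obs(): the state, without advancing time (a new reading comes with each control period).
- snapshot(name): name is "side" or "top"; returns a dict with "color" (480x640x3 uint8, red, green, blue), "depth" (480x640 float32, m along the optical axis (not along the pixel's ray), 0 where there is no reading), "fx", "fy", "cx", "cy" (pixels), "extrinsics" (4x4, takes a point from world to camera coordinates). Camera axes: x right, y down, z forward; pixel columns grow to the right and rows downward; lengths in m; the calibration is good to about 2 mm. A picture is of the moment at which its call begins.
- ticket.close_job(): hands the job in, once; it reports no verdict.
The state is a dict: "time": time; "joint_positions": joint angles; "qvel": joint speeds; "joint_torque": joint torques, N m; "tool_pos": TCP position; "ee_rot": TCP orientation; "wrist_force": force on the tool from outside, world axes, zero at the start; "wrist_torque": the same for the moment, N m; "width": finger opening in m.
Only numpy, scipy, OpenCV 4.12 (cv2) and the standard library are available. Lean on these libraries where they do the work, as an engineer would, in place of code of your own. Each camera call takes 0.05 s, during which the arm holds its last target. There are 200 camera calls.

## Working session

There is one attempt and no reset: what is moved stays moved. The work goes in short steps, Python scripts to look and compute and a shell command to move; the robot and the scene stay as the last step left them, time stands still between calls to the robot, and variables do not carry over. Pictures are saved under pics/ and viewed, on a budget of 10 in all, crops included, one or two more only if the job needs it, and the job is handed in when it is done.

```bash
ls; mkdir -p pics
python3 - <<'E'
from bench import get_obs,snapshot
import cv2,numpy as np
print(get_obs())
for n in("top","side"):
    s=snapshot(n); cv2.imwrite(f"pics/{n}0.png",s["color"][:,:,::-1]); np.savez(f"pics/{n}0.npz",**s)
    print(n,s["fx"],s["cx"],s["cy"],np.round(s["extrinsics"],4).tolist(),(s["depth"]>0).mean())
E
```

```text
pics
{'time': 0.0, 'joint_positions': array([-1.37712763e+00,  8.79416962e-02,  1.37226802e+00, -4.60846328e-05,
        1.68361918e+00, -1.03151872e-01]), 'qvel': array([ 1.25262946e-03, -3.48585739e-04, -2.97379993e-04,  8.64939767e-05,
       -1.42217372e-03,  6.84721001e-04]), 'joint_torque': array([-9.51444999e-04, -3.40186107e+01, -3.02428508e+01,  7.16836704e-02,
        3.28646181e-02, -1.56704932e-04]), 'tool_pos': array([ 0.1607078, -0.5254039,  0.2043045]), 'ee_rot': array([-3.13936359e+00, -1.84703500e-04,  2.96815230e-01]), 'wrist_force': array([-0.99459971,  0.02169378, -0.34828143]), 'wrist_torque': array([-0.05242306,  0.00689988,  0.03050137]), 'width': 0.09385304636466953}
top 478.7219285059703 323.20396152305216 240.32594670237341 [[0.0261, -0.9996, 0.0068, -0.1724], [-0.992, -0.0268, -0.1234, 0.5664], [0.1235, -0.0036, -0.9923, 1.0283], [0.0, 0.0, 0.0, 1.0]] 0.9959114583333334
side 546.2508637344524 309.0838611636865 236.19392555537482 [[-0.9996, 0.0215, -0.0198, 0.5326], [0.0291, 0.6669, -0.7445, 0.1632], [-0.0028, -0.7448, -0.6673, 1.3025], [0.0, 0.0, 0.0, 1.0]] 0.9957845052083333
```

View pics/top0.png

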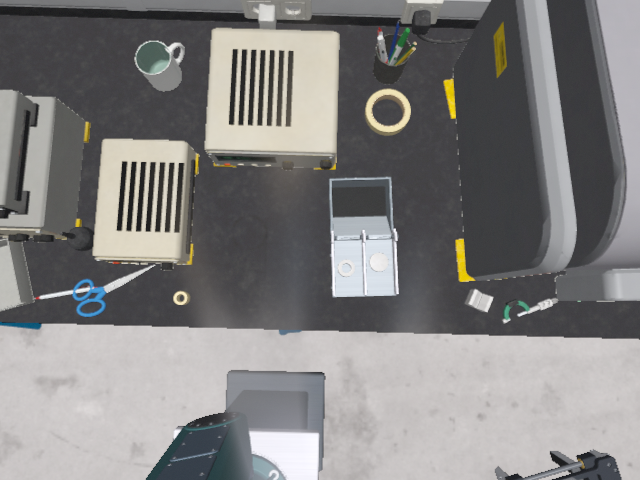

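View pics/side0.png

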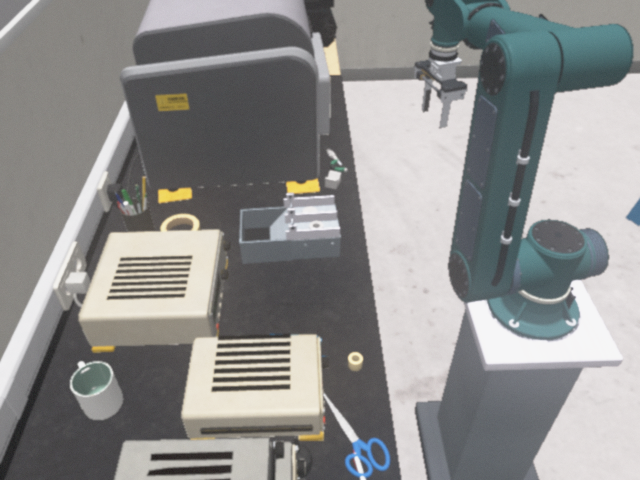

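The top view shows the chute spanning (330–398, 178–297). The ring is in the left lane near (345,268) and the solid disc in the right lane near (379,262). I'll zoom in and measure next.

```bash
cat > h.py <<'E'
import numpy as np,cv2
def world(s,u,v,z):
    E=s["extrinsics"];R=E[:3,:3];t=E[:3,3]
    c=-R.T@t; d=R.T@np.array([(u-s["cx"])/s["fx"],(v-s["cy"])/s["fy"],1.])
    return c+d*(z-c[2])/d[2]
def pts(s):
    d=s["depth"];v,u=np.mgrid[:480,:640]
    P=np.stack([(u-s["cx"])/s["fx"]*d,(v-s["cy"])/s["fy"]*d,d],-1)
    E=s["extrinsics"];return (P-E[:3,3])@E[:3,:3]
E
python3 - <<'E'
from h import *
s=np.load("pics/top0.npz");W=pts(s)
g=cv2.resize(s["color"][170:305,320:410],None,fx=5,fy=5,interpolation=cv2.INTER_CUBIC)
o=np.load("pics/side0.npz")
g2=cv2.resize(o["color"][185:270,230:350],None,fx=4,fy=4,interpolation=cv2.INTER_CUBIC)
c=np.zeros((680,800,3),np.uint8);c=np.zeros((600,800,3),np.uint8)
g=cv2.resize(g,(400,600));c[:,:400]=g;c[:283,400:]=cv2.resize(g2,(400,283));cv2.imwrite("pics/z0.png",c[:,:,::-1])
z=W[...,2];roi=np.zeros(z.shape,bool);roi[165:310,320:410]=1
for lo,hi in((.07,.08),(.08,.089),(.089,.097),(.097,.112),(.005,.02)):
    m=roi&(z>lo)&(z<hi)
    n,l,st,ce=cv2.connectedComponentsWithStats(m.astype(np.uint8))
    for i in range(1,n):
        if st[i,4]>25: q=W[l==i];print(lo,hi,st[i],q.mean(0).round(4),q.min(0).round(3),q.max(0).round(3))
m=(roi&(z>.065)&(z<.16)).astype(np.uint8)
r=cv2.minAreaRect(W[...,:2][m>0].astype(np.float32)*1000);print(r)
E
```

```text
0.07 0.08 [330 177  64  61 488] [ 0.6544 -0.2457  0.0756] [ 0.575 -0.306  0.07 ] [ 0.709 -0.168  0.08 ]
0.07 0.08 [ 333  232   64   65 2668] [ 0.5102 -0.2437  0.0746] [ 0.448 -0.314  0.07 ] [ 0.586 -0.18   0.08 ]
0.07 0.08 [342 264   9   9  67] [ 0.5081 -0.2073  0.0744] [ 0.499 -0.216  0.07 ] [ 0.517 -0.199  0.078]
0.08 0.089 [320 165  11   3  29] [ 0.7263 -0.1574  0.0849] [ 0.724 -0.168  0.08 ] [ 0.729 -0.146  0.088]
0.08 0.089 [370 253  19  19 266] [ 0.5224 -0.2755  0.0836] [ 0.503 -0.295  0.08 ] [ 0.541 -0.257  0.089]
0.089 0.097 [338 260  17  17 163] [ 0.5073 -0.2064  0.0928] [ 0.49  -0.223  0.089] [ 0.524 -0.189  0.097]
0.097 0.112 [394 241   5  53 154] [ 0.5103 -0.3085  0.1034] [ 0.457 -0.314  0.097] [ 0.564 -0.304  0.11 ]
0.097 0.112 [332 243   4  53 128] [ 0.5017 -0.1792  0.1044] [ 0.45  -0.184  0.1  ] [ 0.557 -0.175  0.11 ]
0.097 0.112 [363 242   4  53 141] [ 0.5067 -0.2438  0.1038] [ 0.454 -0.248  0.097] [ 0.561 -0.24   0.109]
0.005 0.02 [ 332  185   55   36 1784] [ 0.6638 -0.2372  0.0121] [ 0.62  -0.3    0.006] [ 0.705 -0.174  0.02 ]
((591.8904418945312, -231.94580078125), (286.77679443359375, 153.61492919921875), 3.840118408203125)
```

View pics/z0.png

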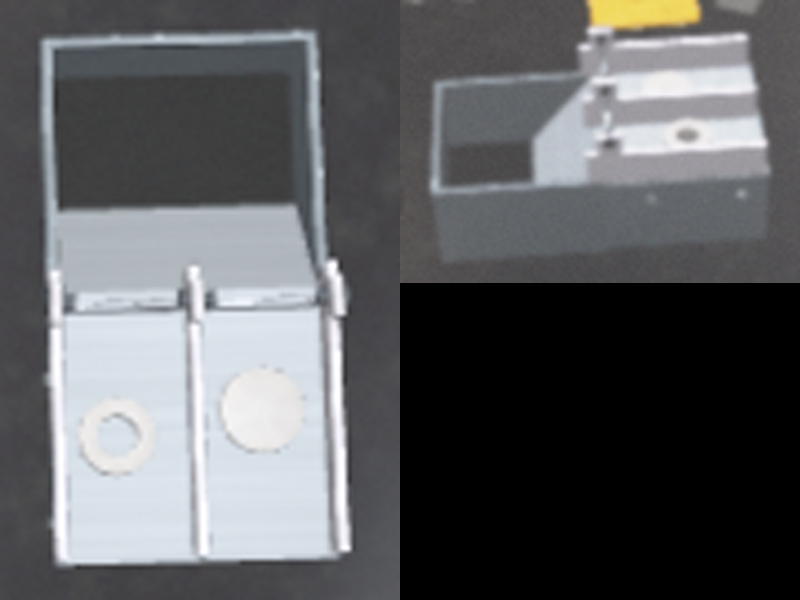

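In the zoom, the bush is left of its lane's centreline, clear in front of the flap, and both flaps hang shut. Next I'll fit the lane direction and work out the approach in tool axes.

```bash
cat >> h.py <<'E'
def goto(O,yaw,cx,cy,z):
    from bench import get_obs
    o=get_obs();p=o["tool_pos"];y=o["ee_rot"][2];c,s=np.cos(yaw),np.sin(yaw)
    g=np.array([O[0]+c*cx-s*cy,O[1]+s*cx+c*cy,z]);d=(g-p)*1000
    print("t",o["time"],"tcp",p.round(4),"rpy",o["ee_rot"].round(4),"F",o["wrist_force"].round(1))
    q=p-np.r_[O,0];print("chute mm",np.round([1000*(c*q[0]+s*q[1]),1000*(-s*q[0]+c*q[1])],1))
    print("turn",np.degrees(y-yaw).round(2),"shift after turn",np.round([c*d[0]+s*d[1],s*d[0]-c*d[1],-d[2]],1))
E
python3 - <<'E'
from h import *
s=np.load("pics/top0.npz");W=pts(s);z=W[...,2];ys=[];C=[]
for a,b in((331,338),(361,368),(392,400)):
    m=np.zeros(z.shape,bool);m[240:300,a:b]=1;m&=(z>.097)&(z<.112);q=W[m][:,:2]
    vx,vy,x0,y0=cv2.fitLine((q*1000).astype(np.float32),cv2.DIST_HUBER,0,.01,.01).ravel();ys.append(np.arctan(vy/vx))
    d=q@np.array([vx,vy])
    C.append(q.mean(0));print(ys[-1],C[-1],np.ptp(d))
L=C[0]-C[2];print("perp",np.arctan2(-L[0],L[1]))
yaw=.0666;e=np.array([np.cos(yaw),np.sin(yaw)]);O=np.mean(C,0)+.065*e;print("O",O)
b=np.array([.5073,-.2064])-O;n=np.array([-e[1],e[0]]);print("bush",b@e,b@n)
b=np.array([.5224,-.2755])-O;print("disc",b@e,b@n)
goto(O,yaw,-.104,b@n*0+.0365,.204)
E
```

```text
0.05601412 [ 0.50173582 -0.17922382] 0.10721889471247337
0.047576897 [ 0.50665552 -0.24379216] 0.10714181437786174
0.05406828 [ 0.51029292 -0.30849003] 0.10718294955021368
perp 0.0661010007589117
O [ 0.57108398 -0.23950953]
bush -0.061439112209853215 0.037281005709953595
disc -0.050971246946896955 -0.03267071904960181
t 0.1 tcp [ 0.1608 -0.5255  0.2044] rpy [-3.1397e+00 -2.0000e-04  2.9680e-01] F [ 0.2 -0.5 -0.5]
chute mm [-428.4 -258. ]
turn 13.19 shift after turn [ 324.4 -294.5    0.4]
```

```bash
python3 -m creep '[[[0,0,0,7],[0,0,0,6.5],[36,-32,0,0],[46,-42,0,0],[46,-42,0,0],[46,-42,0,0],[46,-42,0,0],[46,-42,0,0]]]' 0 && python3 -m creep '[[[34,-32,0,0],[20,-20,0,0],[0,0,0,0],[0,0,0,0]]]' -
python3 - <<'E'
from h import *
from bench import snapshot
O=np.array([.5711,-.2395])
goto(O,.061,-.104,.0365,.204)
s=snapshot("top");np.savez("pics/t1.npz",**s);o=snapshot("side")
g=cv2.resize(s["color"][160:330,310:430],None,fx=3.5,fy=3.5,interpolation=cv2.INTER_CUBIC)[:600,:400]
c=np.zeros((600,800,3),np.uint8);c[:g.shape[0],:g.shape[1]]=g
c[:400,400:]=cv2.resize(o["color"][130:290,220:380],(400,400));cv2.imwrite("pics/z1.png",c[:,:,::-1])
E
```

```text
time: 1.1
tool_pos: [0.4125, -0.2664, 0.2051]
ee_rot: [-3.142, 0.0, 0.061]
wrist_force: [0.2, -0.9, -0.1]
width: 0.0173
time: 1.6
tool_pos: [0.4617, -0.2134, 0.2051]
ee_rot: [3.141, 0.001, 0.061]
wrist_force: [-0.3, 0.2, 0.1]
width: 0.0007
t 1.6 tcp [ 0.4617 -0.2134  0.2051] rpy [3.1415e+00 1.2000e-03 6.0800e-02] F [-0.3  0.2  0.1]
chute mm [-107.6   32.7]
turn -0.01 shift after turn [ 3.6 -3.8  1.1]
```

View pics/z1.png

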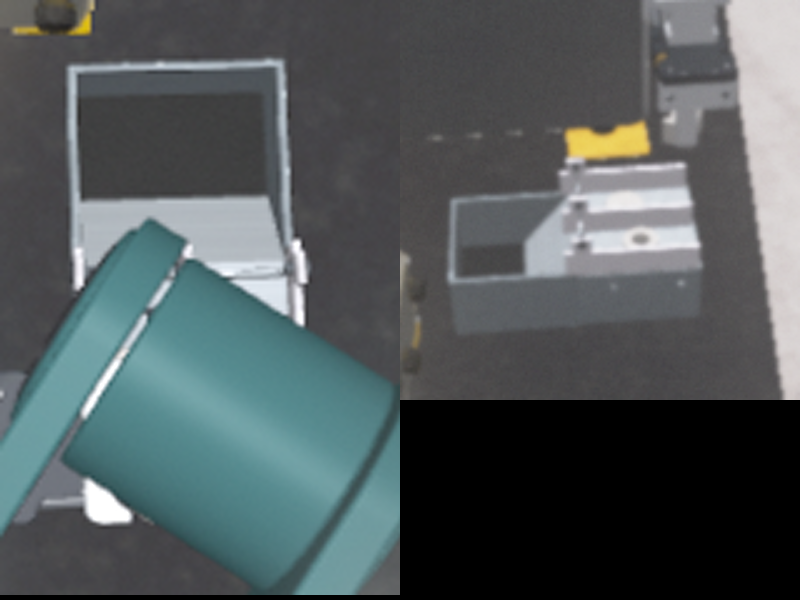

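The side view shows the fingers upright just upstream of the bush and the chute undisturbed; the arm hides the lane in the top view. I'll shift sideways and descend.

```bash
python3 -m creep '[[[3,-4,10,0],[0,0,30,0],[0,0,30,0],[0,0,25,0],[0,0,10,0],[0,0,0,0]]]'
python3 - <<'E'
from h import *
from bench import snapshot
goto(np.array([.5711,-.2395]),.061,-.104,.037,.081)
o=snapshot("side")
cv2.imwrite("pics/z2.png",cv2.resize(o["color"][170:270,225:365],(784,560),interpolation=cv2.INTER_CUBIC)[:,:,::-1])
for u,v in ((310.5,225),):print(world(o,u,v,.093))
E
```

```text
time: 2.45
tool_pos: [0.4645, -0.2087, 0.0998]
ee_rot: [-3.141, 0.001, 0.061]
wrist_force: [1.0, 0.1, 0.8]
width: 0.0004
t 2.45 tcp [ 0.4645 -0.2087  0.0998] rpy [-3.1408e+00  1.2000e-03  6.0700e-02] F [1.  0.1 0.8]
chute mm [-104.5   37.2]
turn -0.02 shift after turn [ 0.5  0.2 18.8]
[ 0.52293622 -0.20647482  0.093     ]
```

View pics/z2.png

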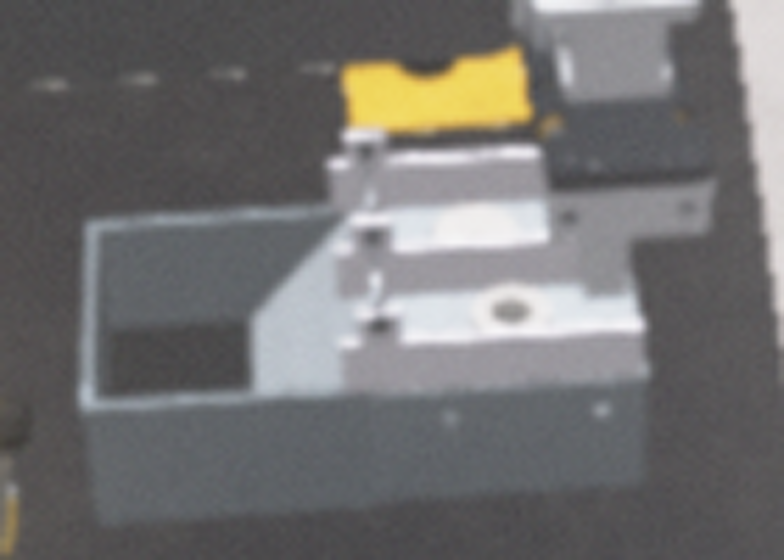

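The fingers are in line behind the ring, and the ring's position in the side view agrees. I'll lower to about 6 mm above the bed and push gently up to contact.

```bash
python3 -m creep '[[[0,0,10,0],[0,0,9,0],[0,0,0,0],[6,0,0,0],[6,0,0,0],[6,0,0,0],[6,0,0,0],[0,0,0,0]]]' && python3 -m creep '[[[6,0,0,0],[6,0,0,0],[6,0,0,0],[6,0,0,0],[0,0,0,0]]]'
python3 - <<'E'
from h import *
from bench import snapshot
goto(np.array([.5711,-.2395]),.061,.004,.037,.081)
o=snapshot("side")
cv2.imwrite("pics/z3.png",cv2.resize(o["color"][170:270,225:365],(784,560),interpolation=cv2.INTER_CUBIC)[:,:,::-1])
E
```

```text
time: 3.5
tool_pos: [0.4897, -0.2073, 0.0815]
ee_rot: [3.141, -0.001, 0.062]
wrist_force: [0.3, -0.1, 0.8]
width: 0.0005
time: 4.12
tool_pos: [0.5137, -0.2057, 0.0814]
ee_rot: [3.142, -0.001, 0.062]
wrist_force: [0.0, 0.2, -0.5]
width: 0.0006
t 4.125 tcp [ 0.5137 -0.2057  0.0814] rpy [ 3.1416e+00 -9.0000e-04  6.1600e-02] F [ 0.   0.2 -0.5]
chute mm [-55.2  37.2]
turn 0.03 shift after turn [59.2  0.2  0.4]
```

View pics/z3.png

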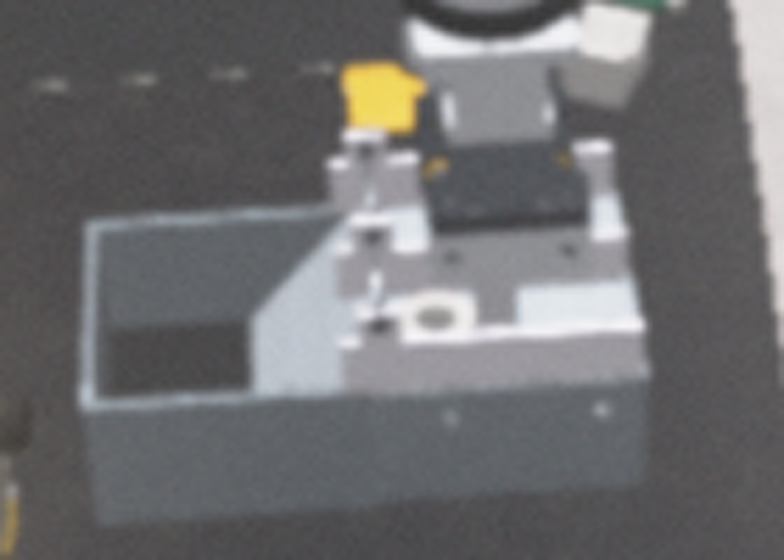

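The bush has moved with the fingers, to bore at (437,317), still central and just short of the flap. I'll continue through it.

```bash
python3 -m creep '[[[6,0,0,0],[6,0,0,0],[6,0,0,0],[6,0,0,0],[6,0,0,0],[6,0,0,0],[6,0,0,0],[6,0,0,0]]]' && python3 -m creep '[[[4,0,0,0],[3,0,0,0],[2,0,0,0],[0,0,0,0]]]'
python3 - <<'E'
from h import *
from bench import snapshot
goto(np.array([.5711,-.2395]),.061,.004,.037,.081)
o=snapshot("side")
cv2.imwrite("pics/z4.png",cv2.resize(o["color"][170:270,225:365],(784,560),interpolation=cv2.INTER_CUBIC)[:,:,::-1])
E
```

```text
time: 5.18
tool_pos: [0.5619, -0.203, 0.0819]
ee_rot: [3.141, -0.002, 0.061]
wrist_force: [0.0, -0.9, 0.4]
width: 0.0003
time: 5.68
tool_pos: [0.5698, -0.2024, 0.0815]
ee_rot: [3.142, 0.0, 0.061]
wrist_force: [-0.6, -0.4, -0.5]
width: 0.0001
t 5.675 tcp [ 0.5698 -0.2024  0.0815] rpy [3.1415e+00 1.0000e-04 6.1200e-02] F [-0.6 -0.4 -0.5]
chute mm [ 1.  37.1]
turn 0.01 shift after turn [3.  0.1 0.5]
```

View pics/z4.png

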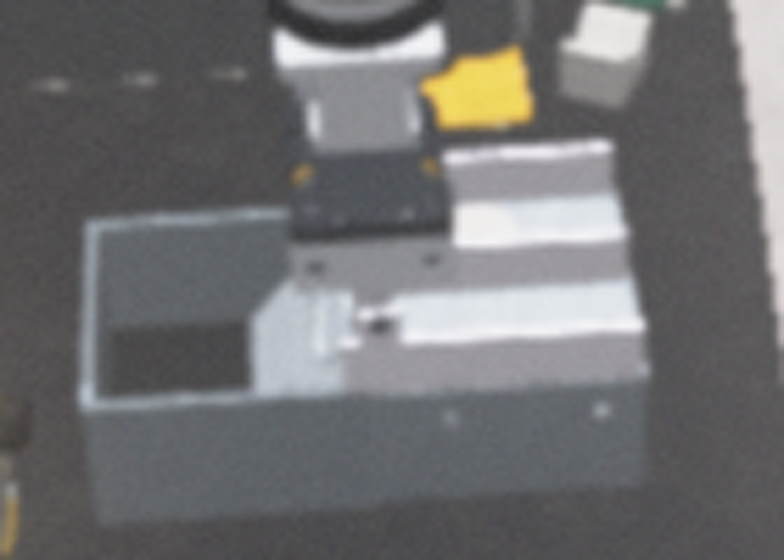

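The bush has left the bed. The flap is swung up past the hinge, held by the fingers or the bush. I'll push 3 mm more, let it settle, and check the tray from above for the bush.

```bash
python3 -m creep '[[[3,0,0,0],[0,0,0,0],[0,0,0,0],[0,0,0,0]]]'
python3 - <<'E'
from h import *
from bench import snapshot
s=snapshot("top");o=snapshot("side")
for S,r in((s,(170,240,320,405)),(o,(195,250,235,300))):
    W=pts(S);O=np.array([.5711,-.2395]);c,n=np.cos(.061),np.sin(.061);q=W[...,:2]-O
    X=c*q[...,0]+n*q[...,1];Y=-n*q[...,0]+c*q[...,1];Z=W[...,2]
    k=(X>.06)&(X<.128)&(abs(Y)<.062)&(Z>.02)&(Z<.06);print(k.sum(),X[k].mean() if k.any() else 0,Y[k].mean() if k.any() else 0,Z[k].max() if k.any() else 0)
g=cv2.resize(s["color"][165:265,315:415],(400,400),interpolation=cv2.INTER_CUBIC)
g2=cv2.resize(o["color"][170:270,225:325],(400,400),interpolation=cv2.INTER_CUBIC)
cv2.imwrite("pics/z5.png",np.hstack([g,g2])[:,:,::-1])
E
```

```text
time: 6.22
tool_pos: [0.5723, -0.2023, 0.0818]
ee_rot: [3.141, 0.001, 0.061]
wrist_force: [-5.0, 0.6, 3.8]
width: 0.0006
0 0 0 0
64 0.09283756598362515 -0.04320670270362832 0.059072748373892335
```

View pics/z5.png

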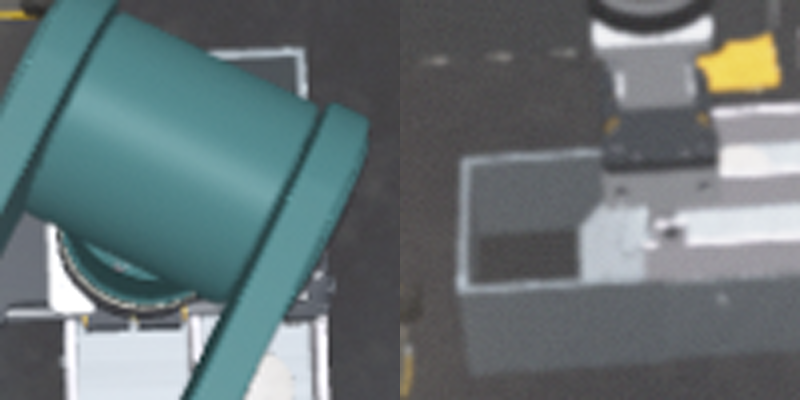

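The flap has dropped from its raised position. About 5 N now acts back on the fingers, so I'll draw straight back.

```bash
python3 -m creep '[[[-4,0,0,0],[-6,0,0,0],[-8,0,0,0],[-12,0,0,0],[-15,0,0,0],[-15,0,0,0],[-15,0,0,0],[0,0,0,0]]]' && python3 -m creep '[[[0,0,25,0],[0,0,0,0]]]' >/dev/null; echo
```

```text
time: 7.32
tool_pos: [0.4969, -0.2069, 0.0817]
ee_rot: [3.141, -0.0, 0.06]
wrist_force: [0.6, 0.4, 0.3]
width: 0.0004
```

I got that sign wrong: tool z points down, so that last row commanded the tool down towards the bed. I'll raise it at once and check the forces.

```bash
python3 -c "
from bench import get_obs;o=get_obs();print(o['time'],o['tool_pos'],o['wrist_force'])"; python3 -m creep '[[[0,0,-20,0],[0,0,-40,0],[0,0,-50,0],[0,0,-30,0],[0,0,0,0]]]' && python3 -c "
from bench import get_obs;o=get_obs();print(o['time'],o['tool_pos'],o['wrist_force'])"
```

```text
7.575 [ 0.50230433 -0.20995504  0.07478343] [-20.4101991    8.00753854  62.97244492]
time: 8.2
tool_pos: [0.4998, -0.2076, 0.1998]
ee_rot: [3.138, -0.006, 0.061]
wrist_force: [-0.8, -0.6, 0.3]
width: 0.0005
8.2 [ 0.49979649 -0.20757659  0.19979316] [-0.76839655 -0.64027593  0.25113432]
```

The fingertips pressed on the bed at 63 N when sampled; they're now raised and clear. Next I'll retreat along the approach path and inspect.

```bash
python3 -m creep '[[[-20,20,0,0],[-46,42,0,0],[-46,42,0,0],[-46,42,0,0],[-46,42,0,0],[-46,42,0,0],[-20,20,0,0],[0,0,0,0]]]'
python3 - <<'E'
from h import *
from bench import snapshot
s=snapshot("top");o=snapshot("side");np.savez("pics/t6.npz",**s)
W=pts(s);O=np.array([.5711,-.2395]);c,n=np.cos(.061),np.sin(.061);q=W[...,:2]-O
X=c*q[...,0]+n*q[...,1];Y=-n*q[...,0]+c*q[...,1];Z=W[...,2]
for nm,k in(("tray",(X>.03)&(X<.126)&(abs(Y)<.06)&(Z>.022)&(Z<.07)&(Z>.085-1.19*(X-.01)+.0)),("disc",(X<-.015)&(X>-.11)&(Y<-.006)&(Y>-.059)&(Z>.081)&(Z<.09)),("leftlane",(X<-.015)&(X>-.11)&(Y>.007)&(Y<.058)&(Z>.081)&(Z<.1))):
    print(nm,k.sum(),[A[k].mean().round(4) for A in(X,Y,Z)] if k.any() else "")
a=np.load("pics/top0.npz")["color"]
for nm,(r0,r1,c0,c1) in(("brass",(285,310,165,195)),("vee",(285,315,462,500))):
    print(nm,np.abs(a[r0:r1,c0:c1].astype(int)-s["color"][r0:r1,c0:c1]).max())
g=cv2.resize(s["color"][170:305,320:410],(400,600),interpolation=cv2.INTER_CUBIC)
g2=cv2.resize(o["color"][170:270,230:350],(400,333),interpolation=cv2.INTER_CUBIC)
C=np.zeros((600,800,3),np.uint8);C[:,:400]=g;C[:333,400:]=g2;cv2.imwrite("pics/z6.png",C[:,:,::-1])
E
```

```text
time: 9.2
tool_pos: [0.242, -0.4731, 0.1936]
ee_rot: [-3.137, 0.001, 0.058]
wrist_force: [0.6, 0.4, 0.8]
width: 0.0005
tray 152 [np.float64(0.096), np.float64(0.037), np.float64(0.029)]
disc 256 [np.float64(-0.0508), np.float64(-0.0332), np.float64(0.0838)]
leftlane 0 
brass 4
vee 4
```

View pics/z6.png

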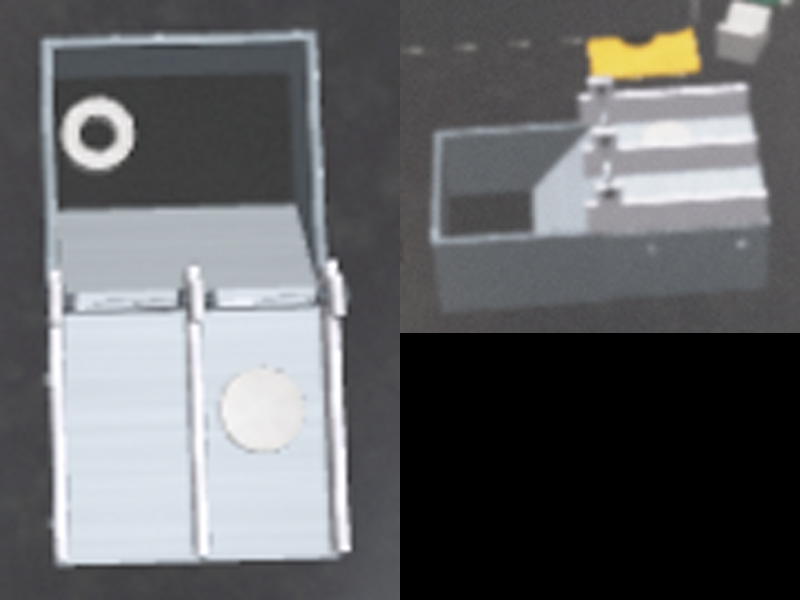

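The bush lies flat in the tray at (98,133). Both flaps hang shut as before, and the disc, brass bush and V-block haven't moved. I'm handing in.

```bash
python3 -c "
from bench import ticket,get_obs;print(get_obs()['time']);print(ticket.close_job())"
```

```text
9.3
the job is handed in; nothing more can be done
None
```

The steel bush is in the catch tray and I've handed the job in, but I made one mistake on the way out. I pushed the bush along the left lane with closed fingertips, through the flap and over the sill. I then drew the fingers back so the flap fell shut. It took 9.3 s of robot time.

**Last checks:**
- **Bush:** it lies flat in the tray at about x = 96, y = 37 mm in the chute frame. Its top is at about 29 mm, which fits an 18 mm ring on the 12 mm floor.
- **Flaps:** the left lane is empty, and both flaps look as they did at the start.
- **Other parts:** the disc measured within 1 mm of where it was. The brass bush and V-block areas of the picture are unchanged.
- **Robot:** it is well clear of everything.

**What went wrong:**
- **Fingers pressed on the bed:** after drawing back, I commanded a 25 mm lift with the wrong sign. The shut fingertips pressed down on the empty bed of the left lane for about 0.25 s.
- **Force:** the wrist force was about 67 N in total when I read it, under the 120 N limit, but I didn't record the peak. The contact was at the fingertips, not the arm or gripper body. I raised the fingers straight away, and the later pictures show nothing disturbed.
- **End of the push:** about 6 N acted on the fingers at full reach. It was gone after I drew back, and I don't know the cause.

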